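# Change the seal desk over from carving to stamping

## Robot

A 6-joint arm with a two-finger parallel gripper is mounted at the origin on the work surface. World frame = base frame: x ahead of the robot, y to its left, z up, the work surface at z = 0. Lengths are in m, angles in rad, forces in N, time in s.
With the tool pointing down it reaches from about 0.425 to 0.925 m from the base axis. Payload 12.5 kg.
Tool frame: the origin (TCP) lies on the centre line of the jaws, within the pads' length; the fingertips stand 17 mm ahead of it and the grasp point (between the pads) lies 2 mm behind it; z points along the fingers, y is the direction in which the jaws open and shut (so a half turn about z gives the same grasp; the last joint's range is limited). The gripper opens to 85 mm and grips with 20 to 120 N. Pads are 22 mm wide; open, the fingers measure 114 mm over their backs; the gripper's body (76 mm by 85 mm) begins 54 mm behind the grasp point. The pads swing forward as they close: fully open they stand 13 mm farther back than shut.
Start: joints at [-1.266, 0.491, 1.559, -0, 1.092, -0.106], TCP at [0.25, -0.573, 0.21] pointing down, gripper open.
Joint ranges: [-3.1, 3.1], [-0.84, 2.19], [0.05, 2.79], [-1.13, 4.28], [0.06, 2.93], [-2.69, 2.69]. Speed limits (rad/s): [2.22, 2.22, 2.79, 3.14, 3.14, 3.14].

## Interface

Orientations are given as a unit quaternion [x, y, z, w].
In Python, from bench import ctrl gives the robot as it stands.
- The arm moves only by the tool move_arm, never from a script. Its argument "steps" is a list of rows, each an object with "linear": the shift along the world's x, y, z in cm, a list of three; "rot": the turn, a rotation vector about the world's x, y, z in rad, a list of three; "gripper": the opening, from 0 (shut) to 1 (fully open). A call has 1 to 20 rows; each row is the pose to reach, as a shift and turn from the pose measured when the call began; what a row does not reach only later rows make up. A row lasts 1/12 s, in which the tool goes at most 41.7 mm and 7.16 degrees, less where a joint would pass 70% of its speed; a pose out of reach is approached as far as the arm can. A call with a gripper value outside its range is refused whole. The fingers move at their own pace and stop on an object; "squeeze" is the grip in N (left out, the last holds). Time passes only in rows, so rows that repeat a pose let the fingers close. It gives the time, the measured TCP pose, the force and the opening at its end, in the units of the state.
- ctrl.read_state(): the state, without advancing time (a new reading comes with each control period).
- ctrl.camera(name): name is "scene" or "top"; returns (picture, depth): 480x640x3 uint8, blue, green, red; 480x640 float32, m along the optical axis (not along the pixel's ray), 0 where there is no reading.
- ctrl.get_calibration(name): a dict with "fx", "fy", "cx", "cy" (pixels), "origin" and "attitude" of the camera in the world. Camera axes: x right, y down, z forward; pixel columns grow to the right and rows downward; lengths in m; the calibration is good to about 2 mm. A picture is of the moment at which its call begins. get_calibration takes no time and is no camera call.
- ctrl.hand_in(): hands the job in, once; it reports no verdict.
The state is a dict: "time_s": time; "joint_positions": joint angles; "joint_vel": joint speeds; "joint_torque": joint torques, N m; "eef_pos": TCP position; "eef_rot": TCP orientation; "ft_force": force on the tool from outside, world axes, zero at the start; "wrist_torque": the same for the moment, N m; "opening": opening from 0.0 (shut) to 1.0 (fully open).
Only numpy, scipy, OpenCV 4.12 (cv2) and the standard library are available. Lean on these libraries where they do the work, as an engineer would, in place of code of your own. Each camera call takes 0.05 s, during which the arm holds its last target. There are 200 camera calls.

## Task

Change the desk over from carving to stamping: push the narrow tray with the carving knives fully home into its case, and draw the wide tray with the seal stones all the way out to its stop by hooking a fingertip behind its raised lip. Do it with fingertips alone: do not pinch either tray's front between the fingers, and do not touch or lift the stones or knives. The three stones must stay standing in their tray, and everything else on the desk stays where it is.

Things in the scene. Friction and masses are not known exactly. Their poses are not given: they have to be found in the camera images.
- seal_case: The wider wooden case fixed to the table for the seal tray: 210 deep (x) by 174 wide (y), origin at the centre of its underside on the table; its open front is on its -x side (robot side); the tray slides out along its -x. A clear acrylic dust cover, top 66 above the table, lies over x = -35 to 105; ahead of that the tray is open above and the case 20 high.
- tool_case: The narrower wooden case fixed to the table for the tool tray: 210 deep (x) by 124 wide (y), origin at the centre of its underside on the table; its open front is on its -x side (robot side); the tray slides out along its -x. A clear acrylic dust cover, top 66 above the table, lies over x = -35 to 105; ahead of that the tray is open above and the case 20 high.
- seal_lip (a point): The raised lip across the front end of the seal tray, 150 long (y), 6 thick; its top is 46 above the table, the tray's floor 14. Moves with the tray. Point: middle of the top edge of its inner face (looking to +x, into the tray); axes as the case's. Behind it at least 55 of the floor is clear before the first stone; side walls 138 apart inside, tops 28 above the table.
- seal_front (a point): The facing board on the outside of the seal tray's lip, 150 long (y), 5 thick, from 10 to 38 above the table, 8 lower than the lip. This point: middle of its outer face, 24 above the table; the outer face looks to -x.
- tool_lip (a point): The raised lip across the front end of the tool tray, 100 long (y), 6 thick; its top is 46 above the table, the tray's floor 14. Moves with the tray. Point: middle of the top edge of its inner face (looking to +x, into the tray); axes as the case's.
- tool_front (a point): The facing board on the outside of the tool tray's lip, 100 long (y), 5 thick, from 10 to 38 above the table, 8 lower than the lip. This point: middle of its outer face, 24 above the table; the outer face looks to -x.
- seal_tray (a joint): How far the seal tray is out, m: 0 is fully home, 0.12 is fully out at its end stop. It slides with about 1.5 N of friction and stays where it is left.
- tool_tray (a joint): How far the tool tray is out, m: 0 is fully home against the stop, 0.12 fully out. About 1.5 N of friction; stays where it is left.
- stone0: Finished seal stone, square prism 26 x 26 x 38 high with a red upper end, standing loose in the seal tray towards its rear. Origin: centre of its underside; z up.
- stone1: Finished seal stone, square prism 24 x 24 x 34 high with a red upper end, standing loose in the seal tray towards its rear. Origin: centre of its underside; z up.
- stone2: Finished seal stone, square prism 28 x 28 x 38 high with a red upper end, standing loose in the seal tray towards its rear. Origin: centre of its underside; z up.
- knife0: Carving knife lying loose in the tool tray, 105 long (x), 11 wide, 9 high, black handle and steel blade. Origin: on its underside near the middle.
- knife1: Carving knife lying loose in the tool tray, 105 long (x), 11 wide, 9 high, black handle and steel blade. Origin: on its underside near the middle.
- washer_rim (a point): Blue china brush-washing bowl, 120 across, 60 high; point at the centre of its mouth. Bystander.
- ink_dish_rim (a point): Small terracotta ink dish, 84 across, 30 high; point at the centre of its mouth. Bystander.
- ink_bottle: Black ink bottle, 48 across, 110 high; origin under its centre. Bystander.
- blank0: Seal stone standing on the table between the two cases, 24 x 24 x 45 high; origin under its centre. Bystander.
- blank1: Seal stone standing on the table at the right, 30 x 30 x 50 high; origin under its centre. Bystander.
- cap: Green plastic ring, 34 across, 12 high, lying on the table ahead of the gap between the cases; origin under its centre. Bystander.
- brush: Brush, 200 long, lying on the table at the left. Bystander.

How it is judged:
At the end, for the whole second after the job is handed in: The seal tray is at its outer stop (within 8 mm), the tool tray fully home (within 6 mm), both at rest; the three stones stand upright (within 0.15 rad) in the seal tray and the two knives lie in the tool tray (value of joint seal_tray above 0.112 m and value of joint tool_tray below 0.006 m and velocity of joint seal_tray between -0.01 and 0.01 m/s and velocity of joint tool_tray between -0.01 and 0.01 m/s and angle between each of stone0, stone1, stone2's own z axis and vertical below 0.15 rad and height (world z) of each of stone0, stone1, stone2 below 0.02 m and x of stone0 in the frame of seal_lip between 0 and 0.19 m and linear speed of each of stone0, stone1, stone2 below 0.02 m/s and x of stone1 in the frame of seal_lip between 0 and 0.19 m and x of stone2 in the frame of seal_lip between 0 and 0.19 m and height (world z) of each of knife0, knife1 below 0.025 m and x of knife0 in the frame of tool_lip between 0 and 0.19 m and x of knife1 in the frame of tool_lip between 0 and 0.19 m); the robot touches nothing.
It fails at once if a tray's front is pinched: fingers press on its lip and on its outer facing at once ((contact force between the fingers and seal_tray_c4 above 1 N and contact force between the fingers and seal_tray_c5 above 1 N) or (contact force between the fingers and tool_tray_c4 above 1 N and contact force between the fingers and tool_tray_c5 above 1 N)).
It fails at once if a stone or knife in the trays is touched by the robot (contact force between any of the fingers, the arm and stone0 above 0.5 N or contact force between any of the fingers, the arm and stone1 above 0.5 N or contact force between any of the fingers, the arm and stone2 above 0.5 N or contact force between any of the fingers, the arm and knife0 above 0.5 N or contact force between any of the fingers, the arm and knife1 above 0.5 N).
It fails at once if a stone in the tray is toppled or lifted (angle between any of stone0, stone1, stone2's own z axis and vertical above 0.5 rad or height (world z) of any of stone0, stone1, stone2 above 0.03 m).
It fails at once if a knife is lifted (height (world z) of any of knife0, knife1 above 0.035 m).
It fails at once if something else on the desk is moved by more than 15 mm (distance of any of washer_rim, ink_dish_rim, ink_bottle, blank0, blank1, cap, brush from where it was at the start of the episode above 0.015 m).
It also fails if it takes over 45 s, if anything falls off the work surface, if the arm or the gripper's body presses on something with over 40 N, if the wrist force passes 120 N, or if a joint passes its speed limit or range.

## Working session

There is one attempt and no reset: what is moved stays moved. The work goes in short steps, Python scripts to look and compute and a tool call to move; the robot and the scene stay as the last step left them, time stands still between calls to the robot, and variables do not carry over. Pictures are saved under pics/ and viewed, about 8 in all and at most 12, crops included, and the job is handed in when it is done.

Besides the shell and the picture viewer there is one more tool, called as name(argument=value, ...) on one line, values as JSON. move_arm: Moves the arm, as the interface text tells. Its arguments: {"type":"object","properties":{"steps":{"type":"array","items":{"type":"object","properties":{"linear":{"type":"array","items":{"type":"number"}},"rot":{"type":"array","items":{"type":"number"}},"gripper":{"type":"number"}}}},"squeeze":{"type":"number"}},"required":["steps"]}

```bash
mkdir -p pics; cat > h.py <<'E'
import numpy as np, cv2
from bench import ctrl
from scipy.spatial.transform import Rotation as R
def cal(n):
    c=ctrl.get_calibration(n); a=np.array(c["attitude"],float)
    M=a if a.shape==(3,3) else R.from_quat(a).as_matrix()
    return c,M,np.array(c["origin"])
def cloud(n,d):
    c,M,o=cal(n); v,u=np.mgrid[:480,:640]
    P=np.stack([(u-c["cx"])/c["fx"]*d,(v-c["cy"])/c["fy"]*d,d],-1)
    W=P@M.T+o; W[d==0]=np.nan; return W
E
python3 - <<'E'
from h import *
print(ctrl.read_state()["eef_rot"],ctrl.read_state()["eef_pos"])
for n in("top","scene"):
    p,d=ctrl.camera(n); cv2.imwrite(f"pics/{n}0.png",p); np.save(n+"0.npy",cloud(n,d)); print(n,ctrl.get_calibration(n))
E
```

```text
[ 9.78976974e-01  2.03970007e-01 -6.35368662e-05 -5.62640463e-04] [ 0.24952267 -0.57274398  0.20942691]
top {'fx': 559.518815388766, 'fy': 559.518815388766, 'cx': 319.8883561366129, 'cy': 246.11178476797178, 'origin': array([0.39588443, 0.0241291 , 1.32305956]), 'attitude': array([ 0.71273273, -0.69728342,  0.06263509, -0.04341365])}
scene {'fx': 478.50605051391403, 'fy': 478.50605051391403, 'cx': 314.3862548274137, 'cy': 244.3486994334505, 'origin': array([ 1.21238622, -0.47250906,  0.7597609 ]), 'attitude': array([ 0.81958305,  0.40405316, -0.17496893, -0.36662044])}
```

View pics/top0.png

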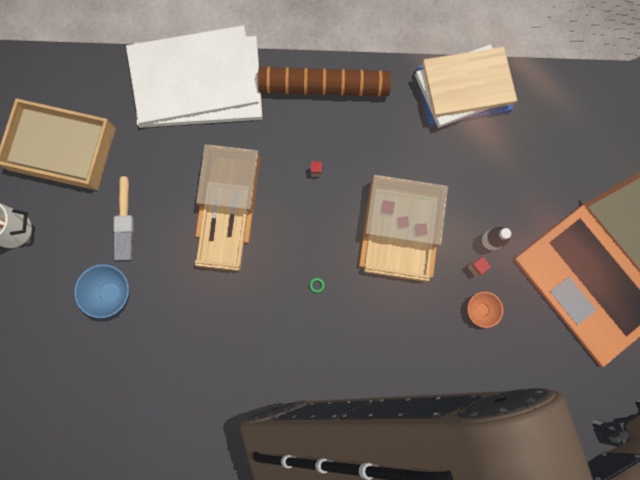

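View pics/scene0.png

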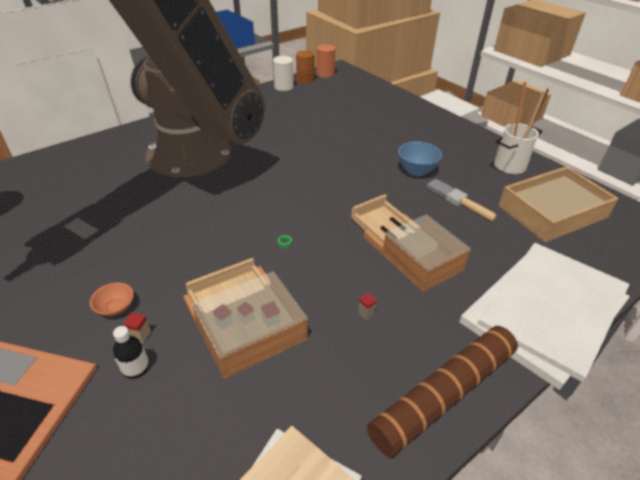

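The top view shows the tool case at left (tray front near px (197–241, 267)), and the seal case at centre-right (tray front near (365–430, 275)). Next I'll crop and enlarge both fronts.

```bash
python3 - <<'E'
from h import *
p=cv2.imread("pics/top0.png")
a=cv2.resize(p[140:290,185:265],None,fx=4.5,fy=4,interpolation=3)
b=cv2.resize(p[170:290,355:455],None,fx=4,fy=4,interpolation=3)
o=np.zeros((600,780,3),np.uint8); o[:600,:360]=a[:600]; o[:480,370:770]=b; cv2.imwrite("pics/crop.png",o)
W=np.load("top0.npy")
for name,c0,c1,r0,r1 in(("tool",190,265,140,285),("seal",355,455,165,290)):
    w=W[r0:r1,c0:c1]; z=w[...,2]
    m=(z>.040)&(z<.052)&(w[...,0]<np.nanmin(w[...,0][z>.03])+.05)
    q=w[m]; print(name,len(q),q.min(0),q.max(0),q.mean(0))
    l=np.polyfit(q[:,1],q[:,0],1); print("slope",l)
    for k in q[np.argsort(q[:,1])][::max(1,len(q)//12)]: print(k.round(3))
    m=(z>.060)&(z<.072);cv=w[m].astype(np.float32)
    print("cover",len(cv), cv2.minAreaRect(cv[:,:2]) if len(cv) else 0, cv[:,2].mean() if len(cv) else 0)
E
```

```text
tool 132 [0.53396411 0.17982637 0.04001056] [0.55079022 0.27666244 0.05061934] [0.54279382 0.23055647 0.04422885]
slope [0.07707745 0.52502312]
[0.537 0.18  0.046]
[0.539 0.187 0.042]
[0.543 0.196 0.044]
[0.543 0.206 0.042]
[0.545 0.215 0.043]
[0.54  0.224 0.044]
[0.543 0.233 0.044]
[0.542 0.24  0.044]
[0.547 0.249 0.044]
[0.548 0.257 0.051]
[0.546 0.265 0.043]
[0.548 0.271 0.046]Traceback (most recent call last):
  File "<stdin>", line 14, in <module>
cv2.error: OpenCV(4.12.0) /io/opencv/modules/imgproc/src/convhull.cpp:143: error: (-215:Assertion failed) total >= 0 && (depth == CV_32F || depth == CV_32S) in function 'convexHull'
```

View pics/crop.png

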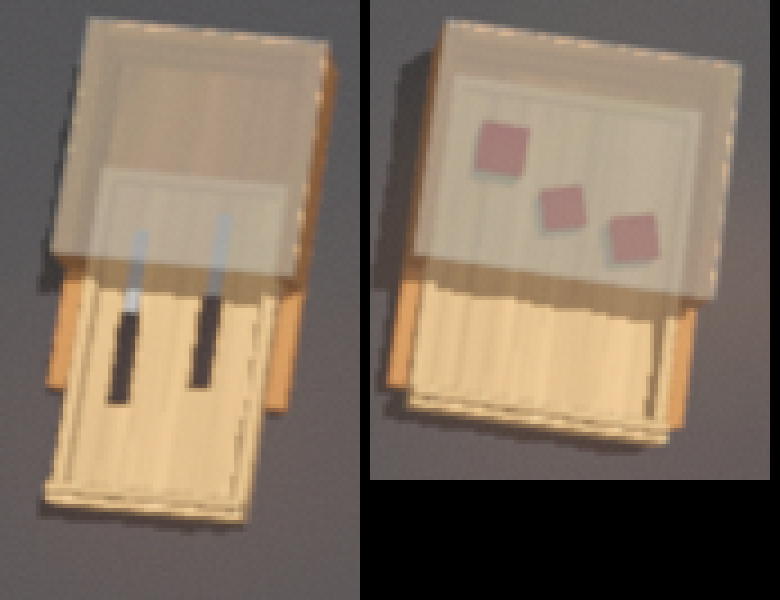

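The crop shows both trays clearly: the tool tray's lip is at about (195,262)–(239,267), the seal tray's lip at (365,270)–(429,279), and the seal tray is almost home. Its open floor patch is behind the lip.

```bash
python3 - <<'E'
from h import *
W=np.load("top0.npy").astype(np.float32)
c,M,o=cal("top")
def at(u,v,z):
    r=M@np.array([(u-c["cx"])/c["fx"],(v-c["cy"])/c["fy"],1]); return (o+r*(z-o[2])/r[2])[:2]
D=dict(tool=(((204.6,144.2),(258.3,150.5),(251,209.2),(196.6,203.8)),((195.2,260.7),(239.4,267)),((195.7,237),(249,243)),(190,265,255,285)),
 seal=(((374.2,174.5),(448,186),(441.2,245),(366,233.7)),((364.5,269),(429.5,278.5)),((359.5,266.5),(433.5,277)),(355,440,262,290)))
for n,(cv,lip,cf,b) in D.items():
    C=np.float32([at(*q,.066) for q in cv]); rc=cv2.minAreaRect(C); print(n,"cover ctr",C.mean(0),"rect",rc)
    fr=(C[2]+C[3])/2; bk=(C[0]+C[1])/2; ax=bk-fr; sd=C[3]-C[2]
    print(" yaw cover",np.arctan2(ax[1],ax[0]),np.arctan2(-sd[0],sd[1]),"front mid",fr,"len",np.hypot(*ax),np.hypot(*sd))
    L=np.array([at(*q,.046) for q in lip]);F=np.array([at(*q,.02) for q in cf])
    for k,q in(("lip",L),("casefront",F)): print(" ",k,q.round(4).tolist(),"mid",q.mean(0).round(4),"len",np.hypot(*(q[0]-q[1])).round(4),"yaw",np.arctan2(-(q[0]-q[1])[0],(q[0]-q[1])[1]).round(3))
    w=W[b[2]:b[3],b[0]:b[1]].reshape(-1,3); q=w[(w[:,2]>.041)&(w[:,2]<.052)]
    q=q[q[:,0]<np.median(q[:,0])+.03]; v=cv2.fitLine(q[:,:2],cv2.DIST_HUBER,0,.01,.01).ravel(); print("  depth lip",len(q),q.mean(0),q.min(0),q.max(0),"dir",v[:2], np.arctan(-v[0]/v[1]))
for n,b in (("washer",(76,128,265,318)),("dish",(467,503,292,328)),("cap",(309,325,277,294)),("bottle",(481,512,225,250)),("blank1",(468,490,258,278))):
    w=W[b[2]:b[3],b[0]:b[1]].reshape(-1,3); w=w[w[:,2]>.008]; print(n,w.min(0),w.max(0))
E
```

```text
tool cover ctr [0.7431513  0.20754445] rect ((0.7435184717178345, 0.20733103156089783), (0.12541118264198303, 0.14240576326847076), 85.55427551269531)
 yaw cover -0.08020058 -0.07519584 front mid [0.6727073  0.21320625] len 0.1413423 0.12467428
  lip [[0.5489, 0.2756], [0.5367, 0.1744]] mid [0.5428 0.225 ] len 0.1019 yaw -0.12
  casefront [[0.608, 0.2825], [0.5968, 0.1573]] mid [0.6024 0.2199] len 0.1257 yaw -0.089
  depth lip 114 [0.5431128  0.2284853  0.04483064] [0.5339641  0.17982638 0.04110505] [0.55079025 0.27625105 0.05061935] dir [0.10015958 0.9949714 ] -0.100327805
seal cover ctr [ 0.6765493  -0.20842062] rect ((0.6766029596328735, -0.2084941864013672), (0.17409393191337585, 0.14129096269607544), 82.65067291259766)
 yaw cover -0.12733155 -0.126535 front mid [ 0.60668766 -0.19947664] len 0.14086369 0.1740942
  lip [[0.5387, -0.1125], [0.5202, -0.2626]] mid [ 0.5294 -0.1876] len 0.1513 yaw -0.123
  casefront [[0.5472, -0.1034], [0.5264, -0.278]] mid [ 0.5368 -0.1907] len 0.1758 yaw -0.119
  depth lip 168 [ 0.53312284 -0.18839772  0.04500151] [ 0.5189795  -0.26114133  0.04103523] [ 0.5461205  -0.11342578  0.05144303] dir [0.13195372 0.9912559 ] -0.13233969
washer [0.41645545 0.41919163 0.0080037 ] [0.53318846 0.5367902  0.06600808]
dish [ 0.41221252 -0.43739784  0.00801897] [ 0.49335545 -0.35248315  0.03918662]
cap [ 0.485758   -0.01878471  0.00812497] [0.5166361  0.01185991 0.01565074]
bottle [ 0.59400964 -0.43955743  0.00839845] [ 0.6413282  -0.39375982  0.11285857]
blank1 [ 0.5322093  -0.4022436   0.00817358] [ 0.5729526  -0.36258057  0.05781167]
```

Sizes check out (covers 141×125 and 141×174, lips 102 and 151 long). The seal tray's yaw is about -0.126, with its lip's inner middle at about (0.530, -0.189). The tool tray's yaw is about -0.078, with its lip at about (0.542, 0.224). I'll go above the floor behind the seal lip with the fingers shut.

move_arm(steps=[{"linear": [3, 3.8, 0], "rot": [0, 0, -0.1], "gripper": 0}, {"linear": [6, 7.6, 0], "rot": [0, 0, -0.2], "gripper": 0}, {"linear": [9, 11.4, 0], "rot": [0, 0, -0.3], "gripper": 0}, {"linear": [12, 15.2, 0], "rot": [0, 0, -0.4], "gripper": 0}, {"linear": [15, 19, 0], "rot": [0, 0, -0.5], "gripper": 0}, {"linear": [18, 22.8, 0], "rot": [0, 0, -0.537], "gripper": 0}, {"linear": [21, 26.6, 0], "rot": [0, 0, -0.537], "gripper": 0}, {"linear": [24, 30.4, -2], "rot": [0, 0, -0.537], "gripper": 0}, {"linear": [27, 34.2, -4], "rot": [0, 0, -0.537], "gripper": 0}, {"linear": [30.5, 38, -7], "rot": [0, 0, -0.537], "gripper": 0}, {"linear": [30.5, 38, -9], "rot": [0, 0, -0.537], "gripper": 0}, {"linear": [30.5, 38, -11], "rot": [0, 0, -0.537], "gripper": 0}, {"linear": [30.5, 38, -11], "rot": [0, 0, -0.537], "gripper": 0}, {"linear": [30.5, 38, -11], "rot": [0, 0, -0.537], "gripper": 0}, {"linear": [30.5, 38, -11], "rot": [0, 0, -0.537], "gripper": 0}])

```text
time_s: 1.35
eef_pos: [0.5543, -0.1922, 0.0986]
eef_rot: [0.998, -0.062, -0.001, -0.001]
ft_force: [-0.1, -0.6, 0.9]
opening: -0.0
```

```bash
python3 - <<'E'
from h import *
s=ctrl.read_state();print(s["time_s"],s["eef_pos"],s["ft_force"],s["opening"],R.from_quat(s["eef_rot"]).as_matrix()[:,0])
p,d=ctrl.camera("scene"); cv2.imwrite("pics/s1.png",cv2.resize(p[150:390,120:400],None,fx=2.5,fy=2.5))
q,d=ctrl.camera("top"); cv2.imwrite("pics/t1.png",cv2.resize(q[160:310,340:500],None,fx=4,fy=4))
W=cloud("scene",d:=ctrl.camera("scene")[1]).reshape(-1,3)
m=(abs(W[:,0]-s["eef_pos"][0])<.04)&(abs(W[:,1]-s["eef_pos"][1])<.04)&(W[:,2]>.055)&(W[:,2]<.14)
print(len(W[m]),np.sort(W[m][:,2])[:10])
E
```

```text
1.35 [ 0.55430589 -0.19216075  0.09864726] [-0.05362854 -0.578827    0.93796006] -0.0004929877915785519 [ 0.99224577 -0.12427249 -0.00216348]
86 [0.12113204 0.12291349 0.12297265 0.1232752  0.12344367 0.12410226
 0.12420676 0.12495128 0.12564579 0.12591513]
```

View pics/s1.png

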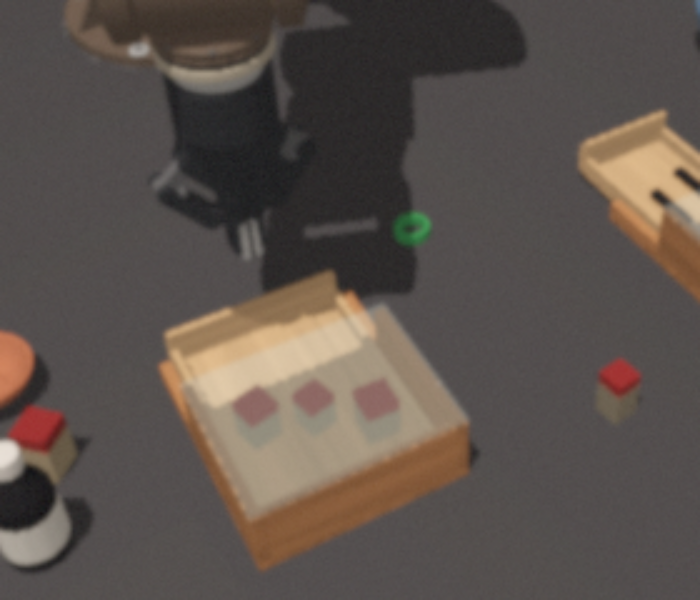

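The picture shows the shut fingertips at crop (248,255), i.e. about px (219,252), hovering above the lip region. I'll check them against a projection of the expected tip.

```bash
python3 - <<'E'
from h import *
c,M,o=cal("scene")
for P in([.554,-.192,.0816],[.554,-.192,.0716],[.530,-.1895,.046],[.5387,-.1125,.046],[.5202,-.2626,.046]):
    q=M.T@(np.array(P)-o); u=c["fx"]*q[0]/q[2]+c["cx"],c["fy"]*q[1]/q[2]+c["cy"]; print(P,np.round(u),"crop",(u[0]-120)*2.5,(u[1]-150)*2.5)
E
```

```text
[0.554, -0.192, 0.0816] [221. 263.] crop 253.73775387769726 283.2826913995244
[0.554, -0.192, 0.0716] [222. 267.] crop 255.21910428082535 292.0755866407285
[0.53, -0.1895, 0.046] [219. 269.] crop 247.2162267632062 296.42581280995813
[0.5387, -0.1125, 0.046] [252. 256.] crop 330.6113748647299 264.0532503873462
[0.5202, -0.2626, 0.046] [185. 281.] crop 162.40106928442202 327.9252379139957
```

The lip projects within about 3 px of its picture, but the tip appears about 13 px too high. I'll check it in depth before descending.

```bash
python3 - <<'E'
from h import *
p,d=ctrl.camera("scene"); W=cloud("scene",d)
for v in range(226,274,3): print(v,[tuple((W[v,u]*1000).round().astype(int)) if d[v,u] else 0 for u in (213,216,219,222,225)])
cv2.imwrite("pics/s2.png",cv2.convertScaleAbs(cv2.resize(p[200:290,170:270],None,fx=6,fy=6,interpolation=3),alpha=2))
E
```

```text
226 [(np.int64(572), np.int64(-204), np.int64(198)), (np.int64(548), np.int64(-188), np.int64(174)), (np.int64(572), np.int64(-192), np.int64(192)), (np.int64(574), np.int64(-187), np.int64(190)), (np.int64(574), np.int64(-181), np.int64(188))]
229 [(np.int64(572), np.int64(-205), np.int64(192)), (np.int64(552), np.int64(-191), np.int64(170)), (np.int64(567), np.int64(-191), np.int64(181)), (np.int64(569), np.int64(-186), np.int64(179)), (np.int64(564), np.int64(-178), np.int64(172))]
232 [(np.int64(564), np.int64(-203), np.int64(178)), (np.int64(553), np.int64(-192), np.int64(165)), (np.int64(568), np.int64(-192), np.int64(175)), (np.int64(568), np.int64(-186), np.int64(171)), (np.int64(562), np.int64(-178), np.int64(163))]
235 [(np.int64(567), np.int64(-205), np.int64(173)), (np.int64(567), np.int64(-199), np.int64(170)), (np.int64(568), np.int64(-194), np.int64(168)), (np.int64(569), np.int64(-188), np.int64(166)), (np.int64(393), np.int64(-103), np.int64(-1))]
238 [(np.int64(566), np.int64(-205), np.int64(165)), (np.int64(566), np.int64(-199), np.int64(162)), (np.int64(566), np.i
[... 2074 characters left out ...]
7), np.int64(-176), np.int64(-1)), (np.int64(469), np.int64(-169), np.int64(-3)), (np.int64(476), np.int64(-165), np.int64(0)), (np.int64(479), np.int64(-160), np.int64(-1)), (np.int64(483), np.int64(-154), np.int64(-1))]
268 [(np.int64(473), np.int64(-179), np.int64(-4)), (np.int64(476), np.int64(-174), np.int64(-4)), (np.int64(484), np.int64(-170), np.int64(-1)), (np.int64(487), np.int64(-164), np.int64(-2)), (np.int64(534), np.int64(-178), np.int64(44))]
271 [(np.int64(481), np.int64(-184), np.int64(-4)), (np.int64(489), np.int64(-180), np.int64(1)), (np.int64(536), np.int64(-193), np.int64(45)), (np.int64(537), np.int64(-187), np.int64(43)), (np.int64(537), np.int64(-180), np.int64(38))]
```

View pics/s2.png

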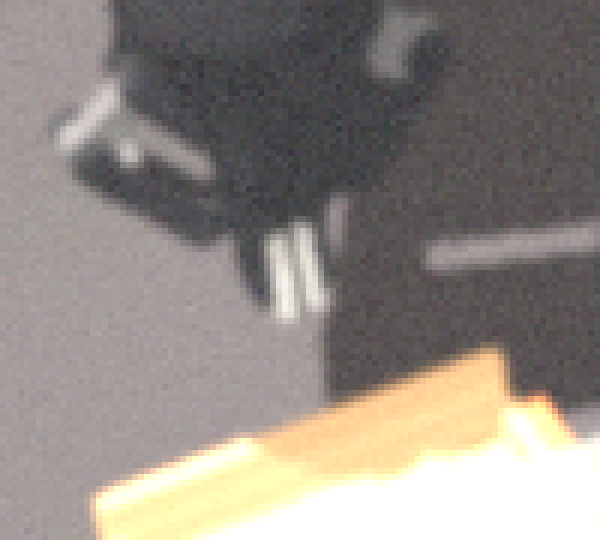

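Depth agrees with the picture: the fingertip's end is at z≈0.12, where the state implies 0.082. I'll descend a little and remeasure the two against each other.

move_arm(steps=[{"linear": [0, 0, -1], "rot": [0, 0, 0], "gripper": 0}, {"linear": [0, 0, -2], "rot": [0, 0, 0], "gripper": 0}, {"linear": [0, 0, -2], "rot": [0, 0, 0], "gripper": 0}, {"linear": [0, 0, -2], "rot": [0, 0, 0], "gripper": 0}])

```text
time_s: 1.88
eef_pos: [0.554, -0.1941, 0.0801]
eef_rot: [0.998, -0.064, 0.0, -0.0]
ft_force: [-0.2, -0.0, 0.3]
opening: 0.003
```

```bash
cat > tip.py <<'E'
from h import *
s=ctrl.read_state(); e=s["eef_pos"]
print(s["time_s"],e.round(4),s["ft_force"].round(1),s["wrist_torque"].round(2),s["joint_positions"].round(3))
p,d=ctrl.camera("scene"); W=cloud("scene",d); z=W[...,2]
m=(abs(W[...,0]-e[0]-.01)<.03)&(abs(W[...,1]-e[1])<.03)&(z>.056)
m[:, :]=m; r,c=np.nonzero(m); k=np.argsort(-r)[:12]
for i in k: print(r[i],c[i],W[r[i],c[i]].round(4),p[r[i],c[i]])
p,d=ctrl.camera("top"); T=cloud("top",d); t=T.reshape(-1,3)
m=(abs(t[:,0]-e[0])<.12)&(abs(t[:,1]-e[1])<.12)&(t[:,2]>.07)
print("top arm near:",len(t[m]), t[m].min(0),t[m].max(0))
E
python3 tip.py
```

```text
1.8833 [ 0.554  -0.1941  0.0801] [-0.2 -0.   0.3] [0.08 0.04 0.01] [-4.500e-01  5.950e-01  1.780e+00  1.000e-03  7.660e-01  1.248e+00]
260 220 [ 0.5661 -0.1991  0.1043] [87 88 92]
260 219 [ 0.5647 -0.2006  0.1041] [100 104 107]
260 218 [ 0.5655 -0.2029  0.1061] [104 109 111]
259 219 [ 0.5655 -0.2006  0.1075] [107 113 116]
259 220 [ 0.5651 -0.1983  0.1058] [93 96 98]
259 221 [ 0.5665 -0.1969  0.1061] [76 76 79]
259 222 [ 0.5639 -0.1937  0.1022] [71 75 76]
259 223 [ 0.5638 -0.1915  0.1009] [74 76 78]
259 215 [ 0.5612 -0.207   0.1079] [69 68 73]
259 217 [ 0.557  -0.2011  0.1013] [ 98 101 104]
259 218 [ 0.5624 -0.2013  0.1055] [115 118 122]
258 220 [ 0.5648 -0.1979  0.1081] [90 95 97]
top arm near: 7227 [ 0.43398532 -0.28980051  0.07003673] [ 0.67269941 -0.07411841  0.61432773]
```

Still a constant offset of about 39 mm: the camera puts the tip 22 mm above the TCP, not 17 mm below. I'll descend to the depth that is right if the state is true, then check for contact and by camera.

move_arm(steps=[{"linear": [0, 0.1, -0.8], "rot": [0, 0, 0], "gripper": 0}, {"linear": [0, 0.1, -1.6], "rot": [0, 0, 0], "gripper": 0}, {"linear": [0, 0.1, -2.4], "rot": [0, 0, 0], "gripper": 0}, {"linear": [0, 0.1, -3.2], "rot": [0, 0, 0], "gripper": 0}, {"linear": [0, 0.1, -3.6], "rot": [0, 0, 0], "gripper": 0}, {"linear": [0, 0.1, -3.6], "rot": [0, 0, 0], "gripper": 0}])

```text
time_s: 2.48
eef_pos: [0.5539, -0.1929, 0.0434]
eef_rot: [0.998, -0.064, -0.0, -0.001]
ft_force: [-0.4, 1.0, 0.2]
opening: 0.001
```

```bash
python3 tip.py | head -5;  python3 - <<'E'
from h import *
p,d=ctrl.camera("scene"); cv2.imwrite("pics/s3.png",cv2.convertScaleAbs(cv2.resize(p[200:310,160:280],None,fx=5,fy=5,interpolation=3),alpha=1.5))
W=cloud("scene",d)
for v in range(252,276,2): print(v,[list((W[v,u]*1000).round().astype(int).tolist()) for u in (217,219,221,224)])
E
```

```text
2.4833 [ 0.5539 -0.1929  0.0434] [-0.4  1.   0.2] [-0.01 -0.02 -0.02] [-4.480e-01  6.490e-01  1.803e+00  1.000e-03  6.910e-01  1.249e+00]
273 222 [ 0.5616 -0.1976  0.0633] [ 98 112 126]
273 221 [ 0.5661 -0.2017  0.0695] [101 113 128]
272 225 [ 0.5639 -0.1919  0.0645] [ 86 102 121]
272 224 [ 0.5642 -0.1941  0.0662] [ 76  91 105]
252 [[572, -205, 133], [570, -200, 129], [556, -190, 113], [569, -189, 122]]
254 [[567, -204, 124], [568, -200, 122], [560, -192, 112], [567, -189, 115]]
256 [[567, -204, 119], [567, -200, 116], [560, -193, 107], [569, -190, 112]]
258 [[567, -205, 114], [566, -201, 111], [560, -194, 102], [568, -191, 106]]
260 [[569, -207, 111], [565, -201, 105], [567, -197, 104], [566, -191, 100]]
262 [[560, -203, 96], [566, -202, 100], [564, -197, 96], [567, -192, 95]]
264 [[561, -205, 93], [562, -201, 91], [565, -198, 92], [569, -193, 92]]
266 [[562, -206, 89], [561, -201, 85], [565, -199, 87], [566, -193, 84]]
268 [[561, -206, 82], [561, -202, 80], [565, -199, 81], [565, -193, 78]]
270 [[559, -206, 75], [562, -203, 75], [567, -201, 78], [566, -194, 74]]
272 [[536, -197, 45], [536, -193, 43], [564, -201, 70], [566, -195, 68]]
274 [[537, -199, 41], [536, -194, 37], [540, -191, 39], [540, -184, 35]]
```

View pics/s3.png

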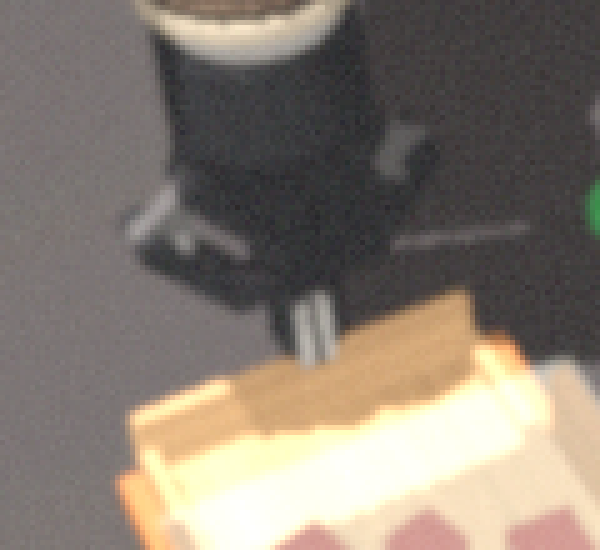

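The tip is really above the lip top (z≈0.065 at TCP 0.043), so I'll go by the camera: a further 3.8 cm down puts the tip at about 0.027, hooked behind the lip and clear of the floor.

move_arm(steps=[{"linear": [0, 0, -0.6], "rot": [0, 0, 0], "gripper": 0}, {"linear": [0, 0, -1.2], "rot": [0, 0, 0], "gripper": 0}, {"linear": [0, 0, -1.8], "rot": [0, 0, 0], "gripper": 0}, {"linear": [0, 0, -2.4], "rot": [0, 0, 0], "gripper": 0}, {"linear": [0, 0, -3.0], "rot": [0, 0, 0], "gripper": 0}, {"linear": [0, 0, -3.4], "rot": [0, 0, 0], "gripper": 0}, {"linear": [0, 0, -3.8], "rot": [0, 0, 0], "gripper": 0}, {"linear": [0, 0, -3.8], "rot": [0, 0, 0], "gripper": 0}])

```text
time_s: 3.3
eef_pos: [0.5543, -0.193, 0.006]
eef_rot: [0.998, -0.064, 0.0, -0.0]
ft_force: [-0.3, -0.0, 0.2]
opening: -0.0
```

```bash
python3 - <<'E'
from h import *
s=ctrl.read_state();print(s["ft_force"],s["eef_pos"])
p,d=ctrl.camera("scene"); W=cloud("scene",d)
for v in range(262,298,2): print(v,[list((W[v,u]*1000).round().astype(int).tolist()) for u in (217,219,221,224)])
E
```

```text
[-0.34667252 -0.00091298  0.21483344] [ 0.55427011 -0.19300725  0.00595027]
262 [[571, -208, 108], [570, -204, 105], [548, -190, 79], [564, -190, 92]]
264 [[570, -208, 101], [569, -204, 99], [572, -201, 99], [564, -191, 87]]
266 [[570, -209, 97], [572, -206, 96], [570, -201, 92], [561, -190, 78]]
268 [[571, -210, 93], [564, -203, 83], [567, -200, 83], [565, -193, 77]]
270 [[563, -208, 80], [568, -205, 81], [566, -200, 77], [563, -193, 70]]
272 [[565, -209, 77], [566, -205, 74], [567, -202, 73], [560, -192, 62]]
274 [[560, -208, 65], [567, -206, 70], [566, -202, 67], [566, -195, 62]]
276 [[560, -209, 60], [560, -204, 57], [563, -201, 58], [565, -196, 57]]
278 [[554, -207, 48], [558, -205, 50], [563, -202, 53], [566, -197, 52]]
280 [[550, -206, 39], [559, -206, 46], [559, -201, 43], [566, -198, 47]]
282 [[538, -202, 19], [560, -207, 41], [560, -202, 39], [563, -197, 38]]
284 [[537, -203, 13], [539, -199, 12], [561, -204, 34], [565, -199, 34]]
286 [[542, -205, 13], [546, -203, 15], [547, -199, 13], [564, -199, 28]]
288 [[549, -209, 15], [548, -204, 11], [551, -201, 12], [554, -196, 11]]
290 [[551, -211, 12], [556, -208, 14], [557, -205, 13], [562, -200, 14]]
292 [[557, -214, 13], [559, -210, 12], [607, -225, 64], [611, -221, 65]]
294 [[608, -235, 66], [610, -231, 65], [612, -228, 65], [616, -224, 66]]
296 [[611, -236, 64], [613, -233, 63], [615, -230, 63], [619, -226, 64]]
```

The tip is at z≈0.027 with no contact. I'll pull gently along the tray axis.

move_arm(steps=[{"linear": [-0.5, 0.06, 0], "gripper": 0}, {"linear": [-1.0, 0.13, 0], "gripper": 0}, {"linear": [-1.4, 0.18, 0], "gripper": 0}, {"linear": [-1.8, 0.23, 0], "gripper": 0}, {"linear": [-2.2, 0.28, 0], "gripper": 0}, {"linear": [-2.6, 0.33, 0], "gripper": 0}, {"linear": [-3.0, 0.38, 0], "gripper": 0}, {"linear": [-3.4, 0.43, 0], "gripper": 0}, {"linear": [-3.8, 0.48, 0], "gripper": 0}, {"linear": [-4.2, 0.53, 0], "gripper": 0}, {"linear": [-4.6, 0.58, 0], "gripper": 0}, {"linear": [-5.0, 0.64, 0], "gripper": 0}])

```text
invalid input at $.steps[0]: expected keys linear, rot, gripper
```

```bash
cat > lip.py <<'E'
from h import *
s=ctrl.read_state();print(s["time_s"],s["eef_pos"].round(4),s["ft_force"].round(2))
p,d=ctrl.camera("scene"); W=cloud("scene",d); cv2.imwrite("pics/sl.png",p)
for n,y0,y1 in(("seal",-.27,-.08),("tool",.15,.30)):
    q=W.reshape(-1,3); q=q[(q[:,1]>y0)&(q[:,1]<y1)&(q[:,2]>.03)&(q[:,2]<.05)&(q[:,0]>.38)&(q[:,0]<.66)]
    # inner lip face is the frontmost thing above z=.03
    h,e=np.histogram(q[:,0]-(-.0 if 0 else 0)+(0.126 if n=="seal" else .078)*-(q[:,1]-(-.19 if n=="seal" else .22)),bins=np.arange(.36,.68,.005))
    print(n,[(round(a,3),int(b)) for a,b in zip(e,h) if b>8])
E
python3 lip.py
```

```text
3.35 [ 0.5544 -0.1931  0.0064] [ 1.15  0.14 -0.17]
seal [(np.float64(0.53), 20), (np.float64(0.535), 265), (np.float64(0.54), 40), (np.float64(0.56), 34), (np.float64(0.565), 42)]
tool [(np.float64(0.54), 29), (np.float64(0.545), 159)]
```

move_arm(steps=[{"linear": [-0.5, 0.06, 0], "rot": [0, 0, 0], "gripper": 0}, {"linear": [-1.0, 0.13, 0], "rot": [0, 0, 0], "gripper": 0}, {"linear": [-1.4, 0.18, 0], "rot": [0, 0, 0], "gripper": 0}, {"linear": [-1.8, 0.23, 0], "rot": [0, 0, 0], "gripper": 0}, {"linear": [-2.2, 0.28, 0], "rot": [0, 0, 0], "gripper": 0}, {"linear": [-2.6, 0.33, 0], "rot": [0, 0, 0], "gripper": 0}, {"linear": [-3.0, 0.38, 0], "rot": [0, 0, 0], "gripper": 0}, {"linear": [-3.4, 0.43, 0], "rot": [0, 0, 0], "gripper": 0}, {"linear": [-3.8, 0.48, 0], "rot": [0, 0, 0], "gripper": 0}, {"linear": [-4.2, 0.53, 0], "rot": [0, 0, 0], "gripper": 0}, {"linear": [-4.6, 0.58, 0], "rot": [0, 0, 0], "gripper": 0}, {"linear": [-5.0, 0.64, 0], "rot": [0, 0, 0], "gripper": 0}])

```text
time_s: 4.4
eef_pos: [0.5042, -0.1867, 0.0068]
eef_rot: [0.998, -0.064, 0.001, -0.0]
ft_force: [1.7, -0.8, 1.0]
opening: 0.001
```

```bash
python3 lip.py
```

```text
4.4 [ 0.5042 -0.1867  0.0068] [ 1.69 -0.79  1.01]
seal [(np.float64(0.485), 34), (np.float64(0.49), 283), (np.float64(0.495), 45), (np.float64(0.51), 44), (np.float64(0.515), 30), (np.float64(0.59), 12)]
tool [(np.float64(0.54), 26), (np.float64(0.545), 159), (np.float64(0.55), 10)]
```

The tray follows (45 mm so far, at 1.7 N). I'll carry on to the stop.

move_arm(steps=[{"linear": [-0.5, 0.06, 0], "rot": [0, 0, 0], "gripper": 0}, {"linear": [-1.0, 0.13, 0], "rot": [0, 0, 0], "gripper": 0}, {"linear": [-1.4, 0.18, 0], "rot": [0, 0, 0], "gripper": 0}, {"linear": [-1.8, 0.23, 0], "rot": [0, 0, 0], "gripper": 0}, {"linear": [-2.2, 0.28, 0], "rot": [0, 0, 0], "gripper": 0}, {"linear": [-2.6, 0.33, 0], "rot": [0, 0, 0], "gripper": 0}, {"linear": [-3.0, 0.38, 0], "rot": [0, 0, 0], "gripper": 0}, {"linear": [-3.4, 0.43, 0], "rot": [0, 0, 0], "gripper": 0}, {"linear": [-3.8, 0.48, 0], "rot": [0, 0, 0], "gripper": 0}, {"linear": [-4.2, 0.53, 0], "rot": [0, 0, 0], "gripper": 0}, {"linear": [-4.6, 0.58, 0], "rot": [0, 0, 0], "gripper": 0}, {"linear": [-5.0, 0.64, 0], "rot": [0, 0, 0], "gripper": 0}])

```text
time_s: 5.45
eef_pos: [0.453, -0.1801, 0.0067]
eef_rot: [0.998, -0.064, 0.0, -0.0]
ft_force: [1.1, -0.2, -1.2]
opening: -0.001
```

```bash
python3 lip.py
```

```text
5.45 [ 0.453  -0.1801  0.0067] [ 1.11 -0.17 -1.18]
seal [(np.float64(0.435), 98), (np.float64(0.44), 246), (np.float64(0.455), 30), (np.float64(0.46), 42), (np.float64(0.535), 13), (np.float64(0.54), 19), (np.float64(0.545), 23), (np.float64(0.55), 42), (np.float64(0.555), 87), (np.float64(0.56), 53), (np.float64(0.565), 51), (np.float64(0.57), 44), (np.float64(0.575), 11), (np.float64(0.58), 12), (np.float64(0.585), 14)]
tool [(np.float64(0.54), 28), (np.float64(0.545), 161)]
```

move_arm(steps=[{"linear": [-0.3, 0.04, 0], "rot": [0, 0, 0], "gripper": 0}, {"linear": [-0.6, 0.08, 0], "rot": [0, 0, 0], "gripper": 0}, {"linear": [-0.9, 0.11, 0], "rot": [0, 0, 0], "gripper": 0}, {"linear": [-1.2, 0.15, 0], "rot": [0, 0, 0], "gripper": 0}, {"linear": [-1.4, 0.18, 0], "rot": [0, 0, 0], "gripper": 0}])

```text
time_s: 5.92
eef_pos: [0.4387, -0.1783, 0.0067]
eef_rot: [0.998, -0.064, 0.001, -0.0]
ft_force: [14.0, 4.5, -6.2]
opening: -0.001
```

move_arm(steps=[{"linear": [-0.2, 0.02, 0], "rot": [0, 0, 0], "gripper": 0}, {"linear": [-0.4, 0.05, 0], "rot": [0, 0, 0], "gripper": 0}])

```text
time_s: 6.08
eef_pos: [0.4387, -0.179, 0.0071]
eef_rot: [0.998, -0.065, 0.005, 0.002]
ft_force: [34.8, 13.0, -15.2]
opening: 0.001
```

```bash
python3 lip.py
```

```text
6.0833 [ 0.4387 -0.179   0.0071] [ 34.77  12.96 -15.22]
seal [(np.float64(0.42), 75), (np.float64(0.425), 256), (np.float64(0.43), 10), (np.float64(0.44), 16), (np.float64(0.445), 52), (np.float64(0.52), 10), (np.float64(0.525), 12), (np.float64(0.53), 19), (np.float64(0.535), 40), (np.float64(0.54), 76), (np.float64(0.545), 70), (np.float64(0.55), 45), (np.float64(0.555), 45), (np.float64(0.56), 13), (np.float64(0.565), 9), (np.float64(0.57), 10), (np.float64(0.575), 11), (np.float64(0.58), 10), (np.float64(0.585), 46)]
tool [(np.float64(0.54), 29), (np.float64(0.545), 152), (np.float64(0.55), 12)]
```

It's at the stop (35 N, travel ≈112 mm). I'll ease off inward, lift straight up, and move across in front of the tool tray.

move_arm(steps=[{"linear": [0.6, -0.08, 0], "rot": [0, 0, 0], "gripper": 0}, {"linear": [1.2, -0.15, 0], "rot": [0, 0, 0], "gripper": 0}, {"linear": [1.2, -0.15, 0], "rot": [0, 0, 0], "gripper": 0}, {"linear": [1.2, -0.15, 1], "rot": [0, 0, 0], "gripper": 0}, {"linear": [1.2, -0.15, 3], "rot": [0, 0, 0], "gripper": 0}, {"linear": [1.2, -0.15, 6], "rot": [0, 0, 0], "gripper": 0}, {"linear": [1.2, -0.15, 9], "rot": [0, 0, 0], "gripper": 0}, {"linear": [1.2, -0.15, 12], "rot": [0, 0, 0], "gripper": 0}, {"linear": [1.2, -0.15, 14], "rot": [0, 0, 0], "gripper": 0}, {"linear": [1.2, -0.15, 14], "rot": [0, 0, 0], "gripper": 0}])

```text
time_s: 6.97
eef_pos: [0.4514, -0.181, 0.1514]
eef_rot: [0.998, -0.064, 0.008, 0.003]
ft_force: [0.8, 0.6, -0.1]
opening: -0.002
```

```bash
python3 lip.py
```

```text
6.9667 [ 0.4514 -0.181   0.1514] [ 0.75  0.58 -0.05]
seal [(np.float64(0.42), 87), (np.float64(0.425), 334), (np.float64(0.43), 14), (np.float64(0.525), 14), (np.float64(0.53), 19), (np.float64(0.535), 33), (np.float64(0.54), 73), (np.float64(0.545), 74), (np.float64(0.55), 45), (np.float64(0.555), 50), (np.float64(0.56), 16), (np.float64(0.565), 10), (np.float64(0.57), 9), (np.float64(0.575), 12), (np.float64(0.58), 17), (np.float64(0.585), 44)]
tool [(np.float64(0.54), 25), (np.float64(0.545), 163)]
```

View pics/sl.png

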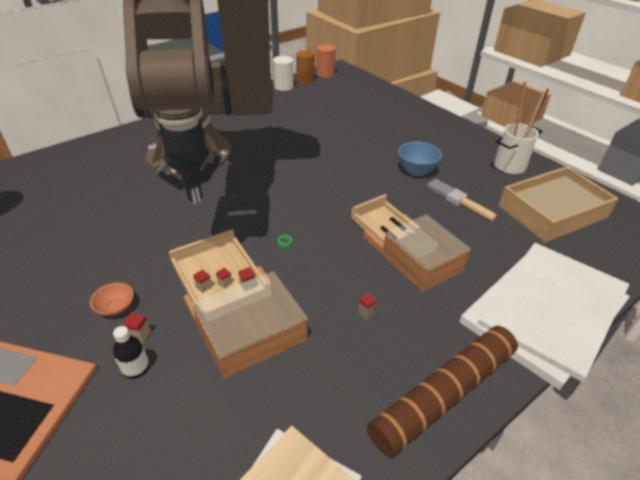

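The stones are standing at about px (203,280), (224,277) and (248,279), the seal tray is out, and nothing else has moved. Next I'll go to the front of the tool tray.

move_arm(steps=[{"linear": [0, 3.9, 0], "rot": [0.007, 0.016, 0.01], "gripper": 0}, {"linear": [0.5, 7.8, 0], "rot": [0.007, 0.016, 0.02], "gripper": 0}, {"linear": [1, 11.7, 0], "rot": [0.007, 0.016, 0.03], "gripper": 0}, {"linear": [1.3, 15.6, 0], "rot": [0.007, 0.016, 0.04], "gripper": 0}, {"linear": [1.6, 19.5, 0], "rot": [0.007, 0.016, 0.05], "gripper": 0}, {"linear": [2, 23.4, 0], "rot": [0.007, 0.016, 0.05], "gripper": 0}, {"linear": [2.4, 27.3, 0], "rot": [0.007, 0.016, 0.05], "gripper": 0}, {"linear": [2.8, 31.2, 0], "rot": [0.007, 0.016, 0.05], "gripper": 0}, {"linear": [3.1, 35.1, 0], "rot": [0.007, 0.016, 0.05], "gripper": 0}, {"linear": [3.3, 39, 0], "rot": [0.007, 0.016, 0.05], "gripper": 0}, {"linear": [3.3, 40.9, -2], "rot": [0.007, 0.016, 0.05], "gripper": 0}, {"linear": [3.3, 40.9, -5], "rot": [0.007, 0.016, 0.05], "gripper": 0}, {"linear": [3.3, 40.9, -8], "rot": [0.007, 0.016, 0.05], "gripper": 0}, {"linear": [3.3, 40.9, -10], "rot": [0.007, 0.016, 0.05], "gripper": 0}, {"linear": [3.3, 40.9, -10], "rot": [0.007, 0.016, 0.05], "gripper": 0}, {"linear": [3.3, 40.9, -10], "rot": [0.007, 0.016, 0.05], "gripper": 0}])

```text
time_s: 8.35
eef_pos: [0.4829, 0.2279, 0.0484]
eef_rot: [0.999, -0.04, -0.003, -0.0]
ft_force: [-1.1, 0.4, 0.8]
opening: 0.001
```

```bash
cat > tl.py <<'E'
from h import *
s=ctrl.read_state(); e=s["eef_pos"]
print(s["time_s"],e.round(4),s["ft_force"].round(1),R.from_quat(s["eef_rot"]).as_matrix().round(3).tolist())
p,d=ctrl.camera("scene"); cv2.imwrite("pics/tl.png",cv2.resize(p[80:310,290:510],None,fx=2.6,fy=2.6))
W=cloud("scene",d); z=W[...,2]; m=(abs(W[...,0]-e[0])<.025)&(abs(W[...,1]-e[1])<.03)&(z>.008)
q=W[m]; q=q[np.argsort(q[:,2])]; print(len(q),q[:12].round(4).tolist(),"mean xy",q[:60].mean(0))
E
python3 tl.py
```

```text
8.35 [0.4829 0.2279 0.0484] [-1.1  0.4  0.8] [[0.997, -0.079, -0.005], [-0.079, -0.997, 0.0], [-0.005, 0.0, -1.0]]
1123 [[0.481, 0.2225, 0.0671], [0.4876, 0.2199, 0.0688], [0.4933, 0.2248, 0.0699], [0.4915, 0.2197, 0.0711], [0.4942, 0.2306, 0.0711], [0.4873, 0.2199, 0.0717], [0.4934, 0.2244, 0.0732], [0.4957, 0.2257, 0.0739], [0.4962, 0.2185, 0.0742], [0.4958, 0.2322, 0.0743], [0.4929, 0.2281, 0.0744], [0.4839, 0.216, 0.0744]] mean xy [0.48971393 0.22264425 0.07941082]
```

View pics/tl.png

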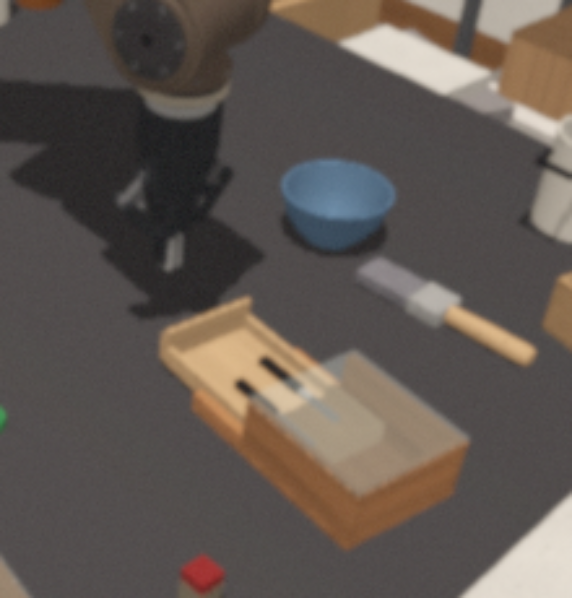

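The fingers (tip at crop (172,265), z≈0.068) stand about 35 mm in front of the tool tray's facing and are aligned with it. I'll go down, then push.

move_arm(steps=[{"linear": [0, -0.1, -1.5], "rot": [0, 0, 0], "gripper": 0}, {"linear": [0, -0.1, -3], "rot": [0, 0, 0], "gripper": 0}, {"linear": [0, -0.1, -4.2], "rot": [0, 0, 0], "gripper": 0}, {"linear": [0, -0.1, -4.6], "rot": [0, 0, 0], "gripper": 0}, {"linear": [1, -0.18, -4.6], "rot": [0, 0, 0], "gripper": 0}, {"linear": [2, -0.26, -4.6], "rot": [0, 0, 0], "gripper": 0}, {"linear": [2.5, -0.3, -4.6], "rot": [0, 0, 0], "gripper": 0}, {"linear": [3, -0.34, -4.6], "rot": [0, 0, 0], "gripper": 0}, {"linear": [3.5, -0.38, -4.6], "rot": [0, 0, 0], "gripper": 0}, {"linear": [4, -0.42, -4.6], "rot": [0, 0, 0], "gripper": 0}, {"linear": [4.5, -0.45, -4.6], "rot": [0, 0, 0], "gripper": 0}, {"linear": [5, -0.49, -4.6], "rot": [0, 0, 0], "gripper": 0}])

```text
time_s: 9.4
eef_pos: [0.5338, 0.2231, 0.0036]
eef_rot: [0.999, -0.04, -0.002, -0.0]
ft_force: [-1.5, -0.7, 1.5]
opening: 0.003
```

```bash
python3 lip.py
```

```text
9.4 [0.5338 0.2231 0.0036] [-1.5  -0.71  1.51]
seal [(np.float64(0.42), 84), (np.float64(0.425), 337), (np.float64(0.52), 10), (np.float64(0.525), 12), (np.float64(0.53), 15), (np.float64(0.535), 37), (np.float64(0.54), 77), (np.float64(0.545), 72), (np.float64(0.55), 42), (np.float64(0.555), 56), (np.float64(0.56), 12), (np.float64(0.565), 17), (np.float64(0.57), 15), (np.float64(0.58), 11), (np.float64(0.585), 46)]
tool [(np.float64(0.53), 9), (np.float64(0.535), 9), (np.float64(0.54), 23), (np.float64(0.545), 19), (np.float64(0.55), 61), (np.float64(0.555), 130)]
```

move_arm(steps=[{"linear": [0.4, -0.03, 0], "rot": [0, 0, 0], "gripper": 0}, {"linear": [0.8, -0.06, 0], "rot": [0, 0, 0], "gripper": 0}, {"linear": [1.2, -0.09, 0], "rot": [0, 0, 0], "gripper": 0}, {"linear": [1.6, -0.12, 0], "rot": [0, 0, 0], "gripper": 0}, {"linear": [2.0, -0.16, 0], "rot": [0, 0, 0], "gripper": 0}, {"linear": [2.4, -0.19, 0], "rot": [0, 0, 0], "gripper": 0}, {"linear": [2.8, -0.22, 0], "rot": [0, 0, 0], "gripper": 0}, {"linear": [3.2, -0.25, 0], "rot": [0, 0, 0], "gripper": 0}, {"linear": [3.6, -0.28, 0], "rot": [0, 0, 0], "gripper": 0}, {"linear": [3.9, -0.3, 0], "rot": [0, 0, 0], "gripper": 0}, {"linear": [4.2, -0.33, 0], "rot": [0, 0, 0], "gripper": 0}])

```text
time_s: 10.37
eef_pos: [0.5772, 0.2198, 0.0036]
eef_rot: [0.999, -0.04, -0.001, -0.001]
ft_force: [-1.7, -1.2, 0.5]
opening: -0.003
```

move_arm(steps=[{"linear": [0.3, -0.02, 0], "rot": [0, 0, 0], "gripper": 0}, {"linear": [0.6, -0.05, 0], "rot": [0, 0, 0], "gripper": 0}])

```text
time_s: 10.53
eef_pos: [0.5835, 0.2192, 0.0036]
eef_rot: [0.999, -0.04, -0.001, -0.001]
ft_force: [-1.3, -0.7, -0.7]
opening: -0.002
```

```bash
python3 lip.py
```

```text
10.5333 [0.5835 0.2192 0.0036] [-1.33 -0.75 -0.74]
seal [(np.float64(0.42), 73), (np.float64(0.425), 339), (np.float64(0.43), 12), (np.float64(0.52), 11), (np.float64(0.525), 12), (np.float64(0.53), 17), (np.float64(0.535), 35), (np.float64(0.54), 82), (np.float64(0.545), 61), (np.float64(0.55), 49), (np.float64(0.555), 48), (np.float64(0.56), 14), (np.float64(0.57), 12), (np.float64(0.575), 9), (np.float64(0.58), 9), (np.float64(0.585), 49)]
tool [(np.float64(0.59), 28), (np.float64(0.595), 14), (np.float64(0.6), 54), (np.float64(0.605), 153)]
```

Not at the stop yet. I'll push on in small bites.

move_arm(steps=[{"linear": [0.3, -0.02, 0], "rot": [0, 0, 0], "gripper": 0}, {"linear": [0.6, -0.05, 0], "rot": [0, 0, 0], "gripper": 0}])

```text
time_s: 10.75
eef_pos: [0.5903, 0.2188, 0.0037]
eef_rot: [0.999, -0.04, -0.001, -0.001]
ft_force: [-2.1, 0.4, 0.1]
opening: 0.002
```

move_arm(steps=[{"linear": [0.25, -0.02, 0], "rot": [0, 0, 0], "gripper": 0}, {"linear": [0.5, -0.04, 0], "rot": [0, 0, 0], "gripper": 0}])

```text
time_s: 10.92
eef_pos: [0.5911, 0.2185, 0.0035]
eef_rot: [0.999, -0.04, -0.006, 0.0]
ft_force: [-32.7, 5.5, 20.3]
opening: 0.003
```

The tool tray is home against its stop (33 N). I'll back off, rise and check.

move_arm(steps=[{"linear": [-0.7, 0.05, 0], "rot": [0, 0, 0], "gripper": 0}, {"linear": [-1.5, 0.1, 0], "rot": [0, 0, 0], "gripper": 0}, {"linear": [-3, 0.2, 0], "rot": [0, 0, 0], "gripper": 0}, {"linear": [-4, 0.3, 1], "rot": [0, 0, 0], "gripper": 0}, {"linear": [-5, 0.3, 4], "rot": [0, 0, 0], "gripper": 0}, {"linear": [-6, 0.3, 7], "rot": [0, 0, 0], "gripper": 0}, {"linear": [-7, -1, 10], "rot": [0, 0, 0], "gripper": 0}, {"linear": [-7, -4, 13], "rot": [0, 0, 0], "gripper": 0}, {"linear": [-7, -8, 15], "rot": [0, 0, 0], "gripper": 0}, {"linear": [-7, -12, 15], "rot": [0, 0, 0], "gripper": 0}, {"linear": [-7, -12, 15], "rot": [0, 0, 0], "gripper": 0}, {"linear": [-7, -12, 15], "rot": [0, 0, 0], "gripper": 0}])

```text
time_s: 11.92
eef_pos: [0.5215, 0.0968, 0.1548]
eef_rot: [0.999, -0.041, -0.005, -0.0]
ft_force: [0.0, 0.2, 0.3]
opening: -0.0
```

```bash
python3 lip.py; python3 - <<'E'
from h import *
a=np.load("scene0.npy"); p,d=ctrl.camera("scene"); b=cloud("scene",d)
for n,m in (("washer",(395,445,140,180)),("dish",(88,136,282,322)),("cap",(275,296,232,250)),("bottle",(108,150,322,380)),("blank0",(355,380,290,322)),("blank1",(122,150,312,345)),("brush",(425,500,175,222))):
    f=lambda w:np.nanmedian((q:=w[m[2]:m[3],m[0]:m[1]].reshape(-1,3))[q[:,2]>.007],0)
    print(n,(f(b)-f(a)).round(4))
t,d=ctrl.camera("top"); T=cloud("top",d)
q=T.reshape(-1,3)
for y0,y1,x0,x1 in((-.26,-.1,.39,.45),(.17,.28,.56,.64)):
    k=q[(q[:,1]>y0)&(q[:,1]<y1)&(q[:,0]>x0)&(q[:,0]<x1)&(q[:,2]>.041)&(q[:,2]<.052)]; print("top lip",len(k),k.mean(0) if len(k) else 0)
E
```

```text
11.9167 [0.5215 0.0968 0.1548] [0.03 0.19 0.29]
seal [(np.float64(0.42), 97), (np.float64(0.425), 314), (np.float64(0.43), 9), (np.float64(0.525), 16), (np.float64(0.53), 24), (np.float64(0.535), 37), (np.float64(0.54), 73), (np.float64(0.545), 73), (np.float64(0.55), 45), (np.float64(0.555), 47), (np.float64(0.56), 14), (np.float64(0.565), 14), (np.float64(0.57), 11), (np.float64(0.575), 11), (np.float64(0.58), 14), (np.float64(0.585), 47)]
tool [(np.float64(0.605), 16), (np.float64(0.61), 148), (np.float64(0.615), 42)]
washer [0.0008 0.0006 0.0002]
dish [ 0.0005 -0.0004  0.0009]
cap [ 0.0017 -0.0009  0.0001]
bottle [0.0002 0.     0.0001]
blank0 [ 0.0002 -0.0003  0.0001]
blank1 [-0.0002 -0.0001 -0.0003]
brush [-0.0011  0.0002 -0.0001]
top lip 164 [ 0.42397512 -0.17255132  0.04494783]
top lip 49 [0.61136708 0.25212013 0.04566592]
```

View pics/sl.png

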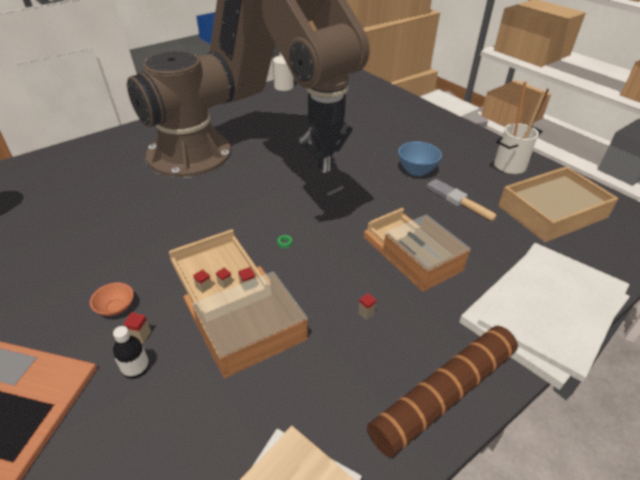

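The picture shows the seal tray out with three upright stones, the tool tray home with its knives inside, bystanders unmoved and the arm clear. The travel agrees too: the two trays' lips differ by about 124 mm relative to their covers, against 120 expected.

```bash
python3 -c "
from bench import ctrl
print(ctrl.hand_in())"
```

```text
the job is handed in; nothing more can be done
None
```

The desk is changed over and handed in at about 12 s of the 45 s. The seal tray is out at its stop and the tool tray is pushed fully home. Hand-in gives no verdict, so this rests on my own checks.

- **Seal tray:** I hooked the shut fingertips behind its lip and drew it about 112 mm until it met the stop, at about 37 N. It stayed put after I let go.
- **Tool tray:** I pushed on the outer face of its facing board, for about 66 mm of tray travel, until it met its stop at about 33 N.
- **Final look:** All three stones stand in the seal tray and the knives lie in the tool tray. The other objects moved less than 2 mm, and the arm is clear with no force on it.

**Checks that disagreed:**
- **Fingertip height:** The camera showed the fingertips about 38 mm higher than the reported position and the stated 17 mm offset imply. I set the hook and push heights by the camera, and nothing touched early.
- **Tray travel:** Comparing the two lips with their covers gives about 124 mm between home and out, against 120 mm expected. That is within my measuring error.

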